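Park the rolling laundry basket in its catch with the kick-down brake

TASK

The white two-tier basket on the sink ledge is braked at the middle of its rail. Flick its brake lever up, roll the basket along the rail to the slotted steel catch near one end (not the plain solid block near the other end), and push the lever down there until it is fully down with its tooth in the slot, so that the wind cannot roll the basket away. Let go, and leave the flowerpot, dustpan, strainer and clothespin where they are.

Things in the scene. Friction and masses are not known exactly. Their poses are not given: they have to be found in the camera images.
- rail: Rail: a wooden board with two dark steel tracks, fixed to the ledge, 250 mm (x) by 640 mm (y), top 8 mm above the ledge. Origin at ledge height, midway along the rail, 90 mm behind the board's front edge; x points away from the robot, y is the basket's rolling direction, z up. On its front strip stand the start catch, the target catch and a solid block.
- basket (a point): Centre of the open top of the basket, 225 mm above the ledge: a grey wheeled platform 140 (x) by 200 (y) mm with two stacked white slatted plastic baskets 130 x 200 mm on it (x = 15 to 155 mm of the rail). About 0.9 kg in all; it cannot come off the rail.
- caddy (a joint): Rolling position of the basket along the rail's y axis in m: 0 with the tooth midway in the start slot, range -0.17 to 0.17. Rolling resistance about 2 to 4 N. With the tooth in a slot it has about 6 mm of play either way. It can be pushed, or drawn along by the lever.
- hinge (a point): Hinge of the brake lever on the basket's front, axis along the rail's y, at x = -10 mm of the rail and 64 mm above the ledge; rolls with the basket. From it the lever sticks out towards the robot (-x of the rail): a steel bar 130 mm long, 24 mm wide, 12 mm thick with a black rubber pad over its end (34 mm long, 26 wide, 15 thick).
- lever (a joint): Angle of the brake lever in rad: 0 fully down (level, locked), 0.75 fully up. Hinge friction holds it where it is left, also when up; about 1 to 3 N at the pad moves it. The tooth clears the catches above about 0.4 rad. With the tooth over a solid part of a catch or over the block, the lever is blocked before it is down.
- pedal (a point): Point on the lever's mid-line in the rubber pad, 105 mm from the hinge, 25 mm from the free end. At 0 rad it is 64 mm above the ledge; the bar's top is 6 mm and the pad's 7.5 mm above the mid-line. The bar can be pinched across its sides (along the rail's y) from above, 24 mm wide. Its axes turn with the lever; x points along the bar to the hinge.
- tooth (a point): Middle of the lower end of the steel tooth that hangs from the lever, 40 mm from the hinge and 46 mm below the bar's mid-line. The tooth is 14 mm (x) by 10 mm (y) and moves with lever and basket.
- start_slot (a point): Centre, at the top, of the start catch's slot, in the middle of the rail. Same shape as the target catch.
- slot (a point): Centre, at the top (34 mm above the ledge), of the slot of the target catch: two steel blocks, each 44 (x) by 20 (y) by 26 mm high, with a slot 22 mm wide between them, fixed on the rail's front strip 90 to 140 mm from the rail's middle to one side or the other. Axes parallel to the rail's. The tooth fits when within 6 mm of this point along the rail's y.
- buffer: Solid black rubber block without a slot, 44 x 62 x 26 mm, fixed on the rail's front strip on the other side of the middle. Its origin is on the rail top, 55 mm beyond (+x of) the block's centre.
- flowerpot: Empty terracotta ceramic flowerpot, 120 mm wide and 110 mm high, origin at the centre of its underside. Leave it alone.
- dustpan: Green plastic dustpan, 330 mm long with handle, 210 mm wide, 55 mm high, lying on the ledge; origin on its underside. Leave it alone.
- strainer: Stainless steel tea strainer, bowl 84 mm wide and 32 mm high with a handle to 155 mm along its x axis; origin under the bowl's centre. Leave it alone.
- clothespin: Black clothespin 78 mm long, 18 mm wide, 11 mm high, lying on the ledge; origin at the centre of its underside. Leave it alone.

How it is judged:
By the outcome, as a careful person would: the job done as asked, in the order asked, and still so for the second after the job is handed in, with the robot touching nothing.
It also fails if it takes over 51 s, if anything falls off the work surface, if the arm or the gripper's body presses on something with over 40 N, if the wrist force passes 120 N, or if a joint passes its speed limit or range.

ROBOT

A 6-joint arm with a two-finger parallel gripper is mounted at the origin on the work surface. World frame = base frame: x ahead of the robot, y to its left, z up, the work surface at z = 0. Lengths are in m, angles in rad, forces in N, time in s.
With the tool pointing down it reaches from about 0.275 to 0.825 m from the base axis. Payload 5.2 kg.
Tool frame: the origin (TCP) lies at the very end of the fingers, on their centre line; the grasp point (between the pads) lies r.pinch_z behind it (r.pinch_z is the distance from the TCP to the grasp point, in m); z points along the fingers, y is the direction in which the jaws open and shut (so a half turn about z gives the same grasp; the last joint's range is limited). The gripper opens to 93 mm and grips with 3 to 60 N. Pads are 15 mm wide; open, the fingers measure 128 mm over their backs; the gripper's body (75 mm by 188 mm) begins 65 mm behind the grasp point.
Start: joints at [-1.405, 0.259, 1.535, -0, 1.348, -0.203], TCP at [0.198, -0.513, 0.219] pointing down, gripper open.
Joint ranges: [-3.14, 3.14], [-0.91, 2.08], [0.19, 2.58], [-1.22, 4.36], [0.22, 2.71], [-3.12, 3.12]. Speed limits (rad/s): [2.57, 2.57, 3.14, 3.14, 3.14, 3.14].

INTERFACE

Orientations are given as a unit quaternion [x, y, z, w].
In Python, from rig import r, optics, ticket gives the robot as it stands. The module is installed in compiled form; this text tells all that it offers.
- The arm moves only by the tool play_rows, never from a script. Its argument "motion" is a list of rows, each a list of 7 numbers: the shift along the world's x, y, z in mm, then the turn, a rotation vector about the world's x, y, z in units of 6 degrees (1.0 is 6 degrees), then the opening, from 0 (shut) to 1 (fully open). A call has 1 to 8 rows; each row shifts and turns the commanded pose from where the row before left it; what a row does not reach is not made up. A row lasts 1/12 s, in which the tool goes at most 41.7 mm and 7.16 degrees, less where a joint would pass 70% of its speed; a pose out of reach is approached as far as the arm can. A call with a gripper value outside its range is refused whole. The fingers move at their own pace and stop on an object; "force" is the grip in N (left out, the last holds). Time passes only in rows, so rows that do not move let the fingers close. It gives the time, the measured TCP pose, the force and the opening at its end, in the units of the state.
- r.state(): the state, without advancing time (a new reading comes with each control period).
- optics.grab_frame(name): name is "scene" or "top" or "wrist"; returns the picture (420x560x3 uint8, red, green, blue); there is no depth.
- optics.camera_info(name): a dict with "intrinsics" (3x3 intrinsics, pixels), "rvec" (rotation vector, rad) and "tvec" (3), from world to camera coordinates, as OpenCV has them. Camera axes: x right, y down, z forward; pixel columns grow to the right and rows downward; lengths in m; the calibration is good to about 2 mm. The wrist camera is an equidistant fisheye: a pixel r from the principal point sees the ray r / f radians off the axis. A picture is of the moment at which its call begins: read the wrist's pose just before it. camera_info takes no time and is no camera call; for the wrist camera it gives the pose at the moment of the call.
- ticket.hand_in(): hands the job in, once; it reports no verdict.
Trained networks look in the newest picture that a camera, given by its name, has taken for a name from the list of things; names that differ only in an ending like _2 or _b are one class to them, and where a whole thing is asked for, a point or a joint stands for the part that bears it (a point fixed in the world has none). Each returns a list of dicts, best first, with "conf" (0 to 1); they miss things now and then, are a little off and sometimes report something else, mostly with a low value. They report only what shows in the picture. A call takes as long as a camera call.
- optics.boxes_of(camera, target): "point" ([x, y, z] in m, in world coordinates, good to about 4 mm: the middle of the surface that is visible of it).
- optics.spot_point(camera, target): "point" ([x, y, z] in m, in world coordinates, good to about 4 mm: a listed point, or the origin of a listed thing).
The state is a dict: "t": time; "joint_positions": joint angles; "qd": joint speeds; "joint_torque": joint torques, N m; "position": TCP position; "tool_rot": TCP orientation; "ft_force": force on the tool from outside, world axes, zero at the start; "moment": the same for the moment, N m; "grip_width": finger opening in m.
Only numpy, scipy, OpenCV 4.12 (cv2) and the standard library are available. Lean on these libraries where they do the work, as an engineer would, in place of code of your own. Each camera call takes 0.05 s, during which the arm holds its last target.

## Working session

There is one attempt and no reset: what is moved stays moved. The work goes in short steps, Python scripts to look and compute and a tool call to move; the robot and the scene stay as the last step left them, time stands still between calls to the robot, and variables do not carry over. Pictures are saved under pics/ and viewed, and the job is handed in when it is done.

Besides the shell and the picture viewer there is one more tool, called as name(argument=value, ...), one argument or row to a line, values as JSON. play_rows: Moves the arm, as the interface text tells. Its arguments: {"type":"object","properties":{"motion":{"type":"array"},"force":{"type":"number"}},"required":["motion"]}

```bash
mkdir -p pics; python3 - <<'E'
from rig import r, optics, ticket
import cv2,numpy as np
print(r.state(), r.pinch_z)
for n in ("scene","top"):
    im=optics.grab_frame(n); cv2.imwrite(f"pics/a_{n}.png",im[:,:,::-1])
    for t in ["rail","basket","hinge","pedal","tooth","start_slot","slot","buffer","flowerpot","dustpan","strainer","clothespin"]:
        print(n,t,[(np.round(d["point"],4).tolist(),round(d["conf"],2)) for d in optics.spot_point(n,t)[:3]])
print(r.state()["t"])
E
```

```text
{'t': 0.0, 'joint_positions': array([-1.40477999e+00,  2.59336746e-01,  1.53607865e+00, -3.84444750e-05,
        1.34800227e+00, -2.02781803e-01]), 'qd': array([-0.00060739, -0.0001114 , -0.00048501,  0.00052195,  0.00025834,
       -0.0010796 ]), 'joint_torque': array([-2.65816365e-03, -4.37317443e+01, -2.84005809e+01,  7.15617975e-02,
        4.14119835e-02, -1.39827266e-04]), 'position': array([ 0.19819723, -0.51245687,  0.21782286]), 'tool_rot': array([ 9.83045421e-01,  1.83359941e-01, -1.96667060e-06, -9.12696873e-04]), 'ft_force': array([-0.1625719 , -0.51790809, -0.57319958]), 'moment': array([-0.00144977, -0.00765653, -0.03745948]), 'grip_width': 0.09295018354704718} 0.0188
scene rail [([0.625, 0.0745, -0.002], 0.76)]
scene basket [([0.71, 0.0602, 0.2253], 0.85), ([0.5855, 0.1964, 0.0321], 0.58)]
scene hinge [([0.6153, 0.0758, 0.0655], 0.82), ([0.6223, 0.0731, 0.0034], 0.67), ([0.5102, 0.0949, 0.061], 0.19)]
scene pedal [([0.5117, 0.0949, 0.0633], 0.61), ([0.5731, 0.0817, 0.02], 0.39)]
scene tooth [([0.5735, 0.0828, 0.0192], 0.78), ([0.6004, -0.0482, 0.0078], 0.28)]
scene sta
[... 278 characters left out ...]
e strainer [([0.3085, -0.3103, -0.0024], 0.68)]
scene clothespin [([0.3526, 0.1292, 0.0014], 0.58)]
top rail [([0.6205, 0.0731, -0.0036], 0.95)]
top basket [([0.7035, 0.0583, 0.2253], 0.84)]
top hinge [([0.6121, 0.0755, 0.0644], 0.85)]
top pedal [([0.5115, 0.0945, 0.065], 0.91)]
top tooth []
top start_slot [([0.5694, 0.0875, 0.0377], 0.98)]
top slot [([0.5887, 0.1923, 0.033], 0.64), ([0.6127, 0.0805, 0.0662], 0.59)]
top buffer [([0.6043, -0.0448, 0.0069], 0.72)]
top flowerpot [([0.4225, 0.509, 0.0008], 0.71)]
top dustpan [([0.5416, -0.6058, -0.0042], 0.94)]
top strainer [([0.3095, -0.31, 0.0012], 0.88)]
top clothespin [([0.3497, 0.1337, -0.0014], 0.7), ([0.5409, -0.6043, -0.0013], 0.19)]
1.3
```

View pics/a_scene.png

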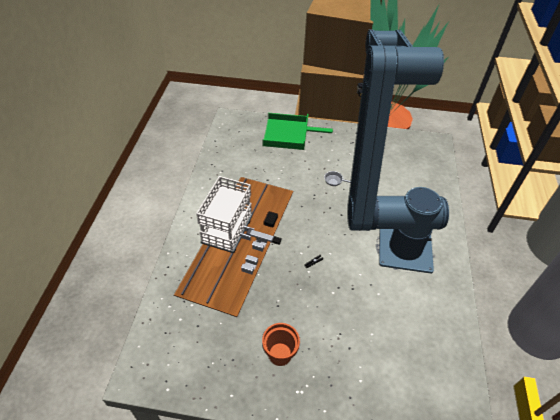

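View pics/a_top.png

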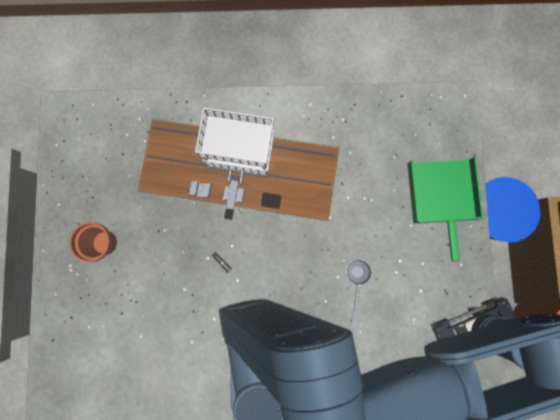

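The scene shows the white basket on the rail (scene px ~225,210), with its lever at (265,237). The target slotted catch is at (250,264), on the +y side about 113 mm from the middle, and the solid block is at (271,218). Rail yaw is about -10°. I'll move to a hover with the tool tilted back.

play_rows(
  motion=[
    [14,30.5,-1.8,0,0,-0.325,1],
    [14,30.5,-1.8,0,0,-0.325,1],
    [14,30.5,-1.8,0,0,-0.325,1],
    [14,30.5,-1.8,0,0,-0.325,1],
    [14,30.5,-1.8,0,0,-0.325,1],
    [14,30.5,-1.8,0,0,-0.325,1],
    [14,30.5,-1.8,0,0,-0.325,1],
    [14,30.5,-1.8,0,0,-0.325,1],
  ],
)

```text
t: 1.97
position: [0.3107, -0.2676, 0.2044]
tool_rot: [0.999, 0.047, 0.0, 0.0]
ft_force: [0.6, -0.5, -0.7]
grip_width: 0.0932
```

play_rows(
  motion=[
    [14,30.5,-1.8,0,0,-0.325,1],
    [14,30.5,-1.8,0,0,-0.325,1],
    [14,30.5,-1.8,0,0,-0.325,1],
    [14,30.5,-1.8,0,0,-0.325,1],
    [14,30.5,-1.8,0,0,-0.325,1],
    [14,30.5,-1.8,0,0,-0.325,1],
    [14,30.5,-1.8,0,0,-0.325,1],
    [14,30.5,-1.8,0,0,-0.325,1],
  ],
)

```text
t: 2.63
position: [0.4228, -0.0234, 0.1901]
tool_rot: [0.996, -0.089, 0.0, 0.0]
ft_force: [0.3, -0.7, -0.6]
grip_width: 0.093
```

play_rows(
  motion=[
    [14,30.5,-1.8,-0.11,-0.615,0,1],
    [14,30.5,-1.8,-0.11,-0.615,0,1],
    [14,30.5,-1.8,-0.11,-0.615,0,1],
    [14,30.5,-1.8,-0.11,-0.615,0,1],
    [0,0,0,0,0,0,1],
    [0,0,0,0,0,0,1],
  ],
)

```text
t: 3.13
position: [0.4774, 0.0989, 0.1825]
tool_rot: [0.988, -0.085, 0.13, 0.011]
ft_force: [-0.2, -0.6, -0.1]
grip_width: 0.0927
```

```bash
cat > h.py <<'E'
from rig import r, optics, ticket
import cv2,numpy as np
from scipy.spatial.transform import Rotation as R
np.set_printoptions(precision=4,suppress=True)
def st():
    s=r.state(); M=R.from_quat(s["tool_rot"]).as_matrix()
    print("t",round(s["t"],2),"tcp",s["position"],"pinch",s["position"]-r.pinch_z*M[:,2],"\n y",M[:,1],"z",M[:,2],"F",s["ft_force"],"w",round(s["grip_width"],4),"q",s["joint_positions"])
    return s,M
def look(cams,names,tag):
    for c in cams:
        im=optics.grab_frame(c); cv2.imwrite(f"pics/{tag}_{c}.png",np.ascontiguousarray(im[:,:,::-1]))
        for t in names:
            print(c,t,[(np.round(d["point"],4).tolist(),round(d["conf"],2)) for d in optics.spot_point(c,t)[:2]])
E
python3 - <<'E'
from h import *
st(); look(["wrist"],["pedal","hinge","slot","start_slot","tooth"],"b"); look(["top"],["pedal","hinge","slot","start_slot"],"b")
E
```

```text
t 3.13 tcp [0.4774 0.0989 0.1825] pinch [0.4726 0.0998 0.2006] 
 y [-0.1701 -0.9854  0.0007] z [ 0.254  -0.0445 -0.9662] F [-0.2103 -0.6276 -0.1369] w 0.0927 q [ 0.0116  0.0286  1.9359 -0.0596  0.9214  1.7832]
wrist pedal [([0.5119, 0.0911, 0.0699], 0.63)]
wrist hinge [([0.616, 0.0771, 0.0615], 0.84)]
wrist slot [([0.5886, 0.1937, 0.0278], 0.87)]
wrist start_slot [([0.5658, 0.0847, 0.028], 0.95)]
wrist tooth []
top pedal []
top hinge [([0.6154, 0.0753, 0.065], 0.72), ([0.5926, 0.1963, 0.033], 0.4)]
top slot [([0.5926, 0.1937, 0.0338], 0.75)]
top start_slot [([0.5722, 0.088, 0.037], 0.71)]
```

View pics/b_wrist.png

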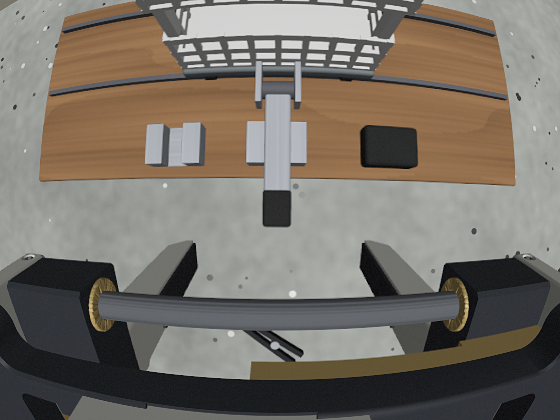

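The wrist view shows the lever pad at (277,208), the start catch spanning columns 247–306, the target slotted catch spanning 146–204 with its slot at about (176,144), and the solid block at (389,147). I'll refine these positions with rays.

```bash
cat >> h.py <<'E'
def ray(px,z,info):
    K=np.array(info["intrinsics"]); Rm=cv2.Rodrigues(np.array(info["rvec"],float))[0]; t=np.array(info["tvec"],float).ravel()
    d=np.array([(px[0]-K[0,2])/K[0,0],(px[1]-K[1,2])/K[1,1]]); th=np.linalg.norm(d)
    v=np.r_[d/th*np.sin(th),np.cos(th)]; w=Rm.T@v; c=-Rm.T@t
    return c+w*(z-c[2])/w[2]
E
python3 - <<'E'
from h import *
i=optics.camera_info("wrist")
im=cv2.imread("pics/b_wrist.png")
cv2.imwrite("pics/b_crop.png",cv2.resize(im[100:240,130:440],None,fx=2.5,fy=2.5,interpolation=cv2.INTER_CUBIC))
for n,p,z in [("padL",(263,191),.0715),("padR",(291,191),.0715),("padendL",(263,222),.0715),("padendR",(291,222),.0715)]:
    print(n,ray(p,z,i))
E
```

```text
padL [0.5229 0.1022 0.0715]
padR [0.5185 0.0776 0.0715]
padendL [0.4956 0.107  0.0715]
padendR [0.4912 0.0824 0.0715]
```

View pics/b_crop.png

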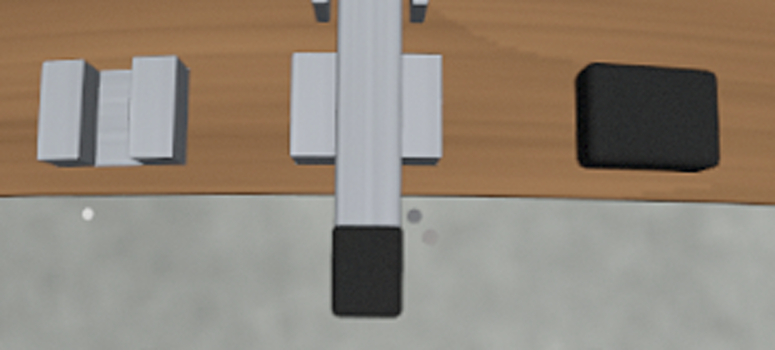

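```bash
python3 - <<'E'
from h import *
i=optics.camera_info("wrist")
P=lambda p,z=.034: ray((p[0]/2.5+130,p[1]/2.5+100),z,i)
T=[P(p) for p in [(43,60),(38,160),(180,57),(174,159)]]
S=[P(p) for p in [(292,53),(290,157),(441,55),(441,157)]]
t=np.mean(T,0);s=np.mean(S,0)
print(t,s,t-s,np.linalg.norm(t-s),np.arctan2(-(t-s)[0],(t-s)[1]))
print(np.array(T),np.array(S))
pad=np.array([P(p,.0715) for p in [(333,227),(403,227),(333,317),(402,317)]]);print(pad,pad.mean(0))
E
```

```text
[0.5925 0.1893 0.034 ] [0.5723 0.0814 0.034 ] [0.0202 0.1079 0.    ] 0.10978469320914634 -0.18540353928194533
[[0.6207 0.2159 0.034 ]
 [0.577  0.2236 0.034 ]
 [0.6075 0.1544 0.034 ]
 [0.5648 0.1633 0.034 ]] [[0.5994 0.1076 0.034 ]
 [0.5564 0.1156 0.034 ]
 [0.5877 0.0472 0.034 ]
 [0.5455 0.0552 0.034 ]]
[[0.523  0.102  0.0715]
 [0.5186 0.0774 0.0715]
 [0.4914 0.1076 0.0715]
 [0.487  0.0834 0.0715]] [0.505  0.0926 0.0715]
```

play_rows(
  motion=[
    [6.5,-1.1,-22.8,0,0,-0.1,1],
    [6.5,-1.1,-22.8,0,0,0,1],
    [6.5,-1.1,-22.8,0,0,0,1],
    [6.5,-1.1,-22.8,0,0,0,1],
    [6.5,-1.1,-22.8,0,0,0,0.6],
    [6.5,-1.1,-22.8,0,0,0,0.5],
    [0,0,0,0,0,0,0.45],
    [0,0,0,0,0,0,0.4],
  ],
)

```text
t: 4.35
position: [0.5164, 0.0902, 0.0448]
tool_rot: [0.987, -0.092, 0.128, 0.012]
ft_force: [0.4, 0.3, 0.6]
grip_width: 0.0711
```

```bash
python3 - <<'E'
from h import *
st(); look(["wrist"],["pedal"],"c")
E
```

```text
t 4.35 tcp [0.5164 0.0902 0.0448] pinch [0.5117 0.0911 0.063 ] 
 y [-0.1856 -0.9826  0.0009] z [ 0.2509 -0.0483 -0.9668] F [0.4418 0.3168 0.5881] w 0.0711 q [-0.0068  0.2901  2.0304 -0.0867  0.5686  1.8176]
wrist pedal [([0.5093, 0.0931, 0.0665], 0.8)]
```

View pics/c_wrist.png

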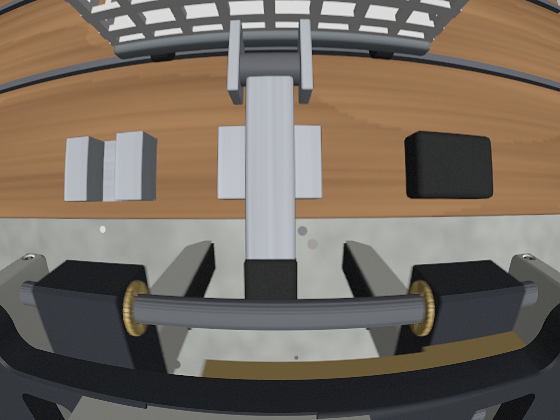

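The lever lies between the fingers, slightly toward +y. I'll shift a little and close.

play_rows(
  motion=[
    [0.4,2.2,1,0,0,0,0.3],
    [0,0,0,0,0,0,0.2],
    [0,0,0,0,0,0,0.1],
    [0,0,0,0,0,0,0.1],
    [0,0,0,0,0,0,0.1],
    [0,0,0,0,0,0,0.1],
  ],
  force=25,
)

```text
t: 4.95
position: [0.5178, 0.0927, 0.0472]
tool_rot: [0.987, -0.092, 0.13, 0.012]
ft_force: [-0.5, -1.7, 1.9]
grip_width: 0.0239
```

```bash
python3 - <<'E'
from h import *
s,M=st()
# arc plan
ax=np.array([np.sin(.185),np.cos(.185),0]); rx=np.array([np.cos(.185),-np.sin(.185),0])
p=s["position"]-r.pinch_z*M[:,2]
h=np.array([0.513,0.0925,0.064])+.105*rx; print("hinge",h)
n=7; a=.55/n
t0=s["position"]
for k in range(1,n+1):
    t=h+R.from_rotvec(ax*a*k).apply(s["position"]-h); print((t-t0)*1000, ax*np.degrees(a)/6); t0=t
E
```

```text
t 4.95 tcp [0.5178 0.0927 0.0472] pinch [0.513  0.0936 0.0653] 
 y [-0.1851 -0.9827  0.    ] z [ 0.2548 -0.048  -0.9658] F [-0.4541 -1.6599  1.8577] w 0.0239 q [-0.0011  0.2875  2.027  -0.0885  0.5708  1.8242]
hinge [0.6162 0.0732 0.064 ]
[-0.9932  0.1859  7.925 ] [0.138  0.7375 0.    ]
[-0.3787  0.0709  7.9799] [0.138  0.7375 0.    ]
[ 0.2381 -0.0446  7.9855] [0.138  0.7375 0.    ]
[ 0.8535 -0.1597  7.9418] [0.138  0.7375 0.    ]
[ 1.4636 -0.2739  7.8492] [0.138  0.7375 0.    ]
[ 2.0646 -0.3864  7.7081] [0.138  0.7375 0.    ]
[ 2.653  -0.4965  7.5195] [0.138  0.7375 0.    ]
```

play_rows(
  motion=[
    [-1,0.2,7.9,0.138,0.738,0,0.1],
    [-0.4,0.1,8,0.138,0.738,0,0.1],
    [0.2,0,8,0.138,0.738,0,0.1],
    [0.9,-0.2,7.9,0.138,0.738,0,0.1],
    [1.5,-0.3,7.8,0.138,0.738,0,0.1],
    [2.1,-0.4,7.7,0.138,0.738,0,0.1],
    [2.7,-0.5,7.5,0.138,0.738,0,0.1],
    [0,0,0,0,0,0,0.1],
  ],
)

```text
t: 5.62
position: [0.5234, 0.0913, 0.1016]
tool_rot: [0.985, -0.092, -0.147, -0.013]
ft_force: [-5.5, 1.7, 4.5]
grip_width: 0.0235
```

```bash
python3 - <<'E'
from h import *
st(); look(["scene"],["pedal","hinge"],"d"); look(["wrist"],["slot","start_slot","hinge"],"d")
im=cv2.imread("pics/d_scene.png");cv2.imwrite("pics/d_crop.png",cv2.resize(im[160:330,160:340],None,fx=3,fy=3,interpolation=cv2.INTER_CUBIC))
E
```

```text
t 5.62 tcp [0.5234 0.0913 0.1016] pinch [0.5288 0.0903 0.1195] 
 y [-0.1857 -0.9826  0.0008] z [-0.2878  0.0536 -0.9562] F [-5.5435  1.7201  4.4515] w 0.0235 q [-0.0625  0.5141  1.4934  0.0359  1.4293  1.6849]
scene pedal [([0.5253, 0.0883, 0.117], 0.6)]
scene hinge [([0.6156, 0.0748, 0.0663], 0.91)]
wrist slot [([0.5887, 0.1935, 0.0296], 0.92)]
wrist start_slot []
wrist hinge [([0.6156, 0.0768, 0.0626], 0.86)]
```

View pics/d_wrist.png

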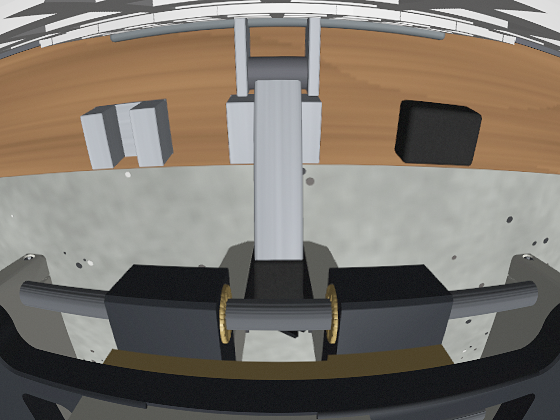

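View pics/d_crop.png

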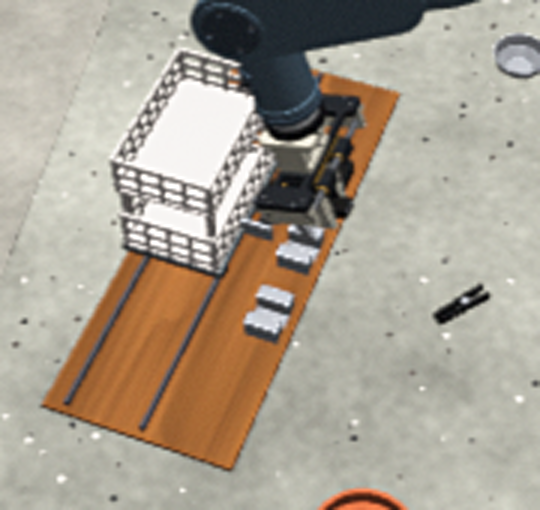

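play_rows(
  motion=[
    [0.9,4.9,0,0,0,0,0.1],
    [1.8,9.8,0,0,0,0,0.1],
    [1.8,9.8,0,0,0,0,0.1],
    [1.8,9.8,0,0,0,0,0.1],
    [1.8,9.8,0,0,0,0,0.1],
    [1.8,9.8,0,0,0,0,0.1],
    [1.8,9.8,0,0,0,0,0.1],
    [1.8,9.8,0,0,0,0,0.1],
  ],
)

```text
t: 6.63
position: [0.5371, 0.1663, 0.1016]
tool_rot: [0.985, -0.092, -0.143, -0.013]
ft_force: [-2.7, -1.7, -0.9]
grip_width: 0.0236
```

play_rows(
  motion=[
    [1.8,9.8,0,0,0,0,0.1],
    [1.8,9.8,0,0,0,0,0.1],
    [1.8,9.8,0,0,0,0,0.1],
    [0.9,4.4,0,0,0,0,0.1],
    [0,0,0,0,0,0,0.1],
    [0,0,0,0,0,0,0.1],
  ],
)

```text
t: 7.13
position: [0.5433, 0.2, 0.1017]
tool_rot: [0.985, -0.092, -0.143, -0.014]
ft_force: [-3.7, 1.7, -0.4]
grip_width: 0.0238
```

```bash
python3 - <<'E'
from h import *
s,M=st(); print("raily",(s["position"]-r.pinch_z*M[:,2])@[.184,.983,0])
look(["wrist","scene"],["slot","start_slot","hinge","tooth","pedal"],"e")
im=cv2.imread("pics/e_wrist.png");cv2.imwrite("pics/e_crop.png",cv2.resize(im[0:280,140:420],None,fx=2,fy=2,interpolation=cv2.INTER_CUBIC))
E
```

```text
t 7.13 tcp [0.5433 0.2    0.1017] pinch [0.5486 0.199  0.1197] 
 y [-0.1842 -0.9829 -0.0005] z [-0.28    0.053  -0.9585] F [-3.6534  1.6763 -0.396 ] w 0.0238 q [0.1066 0.5742 1.3851 0.0831 1.46   1.8419]
raily 0.2965913488533356
wrist slot []
wrist start_slot [([0.5705, 0.0876, 0.0296], 0.71), ([0.4239, 0.5122, -0.001], 0.48)]
wrist hinge [([0.6367, 0.1827, 0.0629], 0.73)]
wrist tooth []
wrist pedal [([0.5474, 0.2, 0.1217], 0.67)]
scene slot [([0.5887, 0.1934, 0.0319], 0.71)]
scene start_slot [([0.5677, 0.0819, 0.0339], 0.7)]
scene hinge [([0.6355, 0.1823, 0.064], 0.8)]
scene tooth [([0.5754, 0.1916, 0.0467], 0.47)]
scene pedal [([0.6346, 0.1817, 0.0642], 0.68), ([0.5459, 0.201, 0.1184], 0.47)]
```

View pics/e_crop.png

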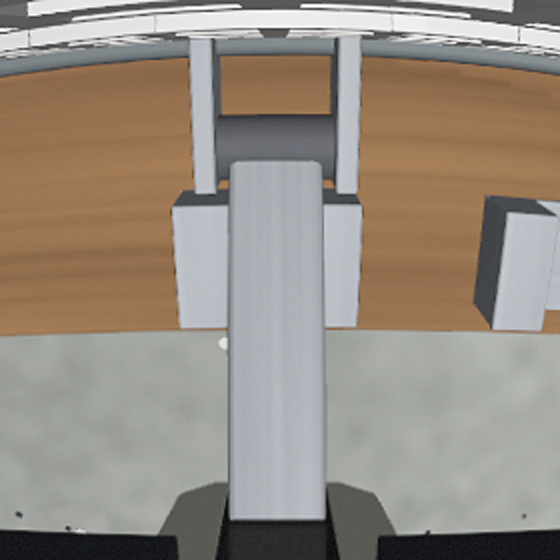

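```bash
python3 - <<'E'
from h import *
i=optics.camera_info("wrist")
P=lambda p,z: ray((p[0]/2+140,p[1]/2),z,i)
ry=np.array([.184,.983,0])
for p,z in [((172,207),.034),((361,205),.034),((179,327),.034),((357,327),.034),((230,163),.072),((322,163),.072),((228,519),.115),((326,519),.115),((191,190),.06),((359,190),.06)]:
    q=P(p,z);print(p,q,q@ry)
E
```

```text
(172, 207) [0.6183 0.2187 0.034 ] 0.3287765040860068
(361, 205) [0.6074 0.159  0.034 ] 0.2680763521529482
(179, 327) [0.5763 0.2269 0.034 ] 0.3290635916682655
(357, 327) [0.5648 0.1663 0.034 ] 0.2673413649197312
(230, 163) [0.6342 0.1936 0.072 ] 0.30704341820040126
(322, 163) [0.6298 0.1706 0.072 ] 0.28358026221893445
(228, 519) [0.5558 0.2089 0.115 ] 0.30760465945333365
(326, 519) [0.5512 0.1846 0.115 ] 0.28284622465158865
(191, 190) [0.6271 0.2071 0.06  ] 0.31893573193751834
(359, 190) [0.6184 0.1612 0.06  ] 0.27226452055506656
```

Against the target catch (rail-y 0.298), the lever is about 3 mm short at 0.295. I'll correct that and then lower the lever along the reverse arc, pressing slightly past level.

play_rows(
  motion=[
    [0.6,3,0,0,0,0,0.1],
    [0,0,0,0,0,0,0.1],
    [-2.7,0.5,-7.5,-0.138,-0.738,0,0.1],
    [-2.1,0.4,-7.7,-0.138,-0.738,0,0.1],
    [-1.5,0.3,-7.8,-0.138,-0.738,0,0.1],
    [-0.9,0.2,-7.9,-0.138,-0.738,0,0.1],
    [-0.2,0,-8,-0.138,-0.738,0,0.1],
    [0,0,0,0,0,0,0.1],
  ],
)

```text
t: 8.4
position: [0.5362, 0.2026, 0.0626]
tool_rot: [0.994, -0.092, 0.055, 0.006]
ft_force: [-0.5, -1.6, -1.3]
grip_width: 0.0237
```

play_rows(
  motion=[
    [0.4,-0.1,-8,-0.138,-0.738,0,0.1],
    [1,-0.2,-7.9,-0.138,-0.738,0,0.1],
    [0,0,-2,0,0,0,0.1],
    [0,0,0,0,0,0,0.1],
    [0,0,0,0,0,0,0.1],
  ],
)

```text
t: 8.82
position: [0.5376, 0.2029, 0.0464]
tool_rot: [0.987, -0.092, 0.13, 0.012]
ft_force: [-13.1, 3.1, 15.2]
grip_width: 0.0237
```

```bash
python3 - <<'E'
from h import *
s,M=st()
look(["wrist"],["slot","hinge","tooth","pedal"],"f")
E
```

```text
t 8.82 tcp [0.5376 0.2029 0.0464] pinch [0.5328 0.2038 0.0646] 
 y [-0.1852 -0.9827  0.0004] z [ 0.2539 -0.0482 -0.966 ] F [-13.1101   3.104   15.1884] w 0.0237 q [ 0.2355  0.3728  1.8915 -0.1773  0.6456  2.1219]
wrist slot []
wrist hinge [([0.6337, 0.1862, 0.0597], 0.7)]
wrist tooth []
wrist pedal [([0.5319, 0.2035, 0.0683], 0.68)]
```

View pics/f_wrist.png

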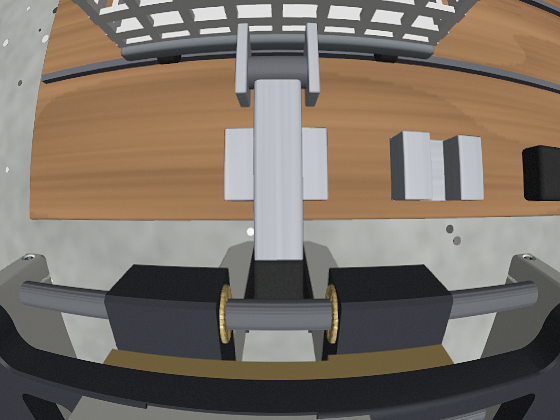

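The lever sits central in the target catch (lever at column 278, catch 225–328) at its original level height. I'll release, back off, check, then press once with closed fingertips.

play_rows(
  motion=[
    [0,0,0,0,0,0,0.4],
    [0,0,0,0,0,0,0.6],
    [0,0,0,0,0,0,0.6],
    [0,0,0,0,0,0,0.6],
    [-5,1,19.3,0,0,0,0.6],
    [-5,1,19.3,0,0,0,0.6],
    [-5,1,19.3,0,0,0,0.6],
    [0,0,0,0,0,0,0],
  ],
)

```text
t: 9.73
position: [0.5252, 0.2065, 0.1064]
tool_rot: [0.987, -0.092, 0.133, 0.011]
ft_force: [-0.3, 0.6, 0.4]
grip_width: 0.0526
```

play_rows(
  motion=[
    [0,0,0,0,0,0,0],
    [0,0,0,0,0,0,0],
    [0,0,0,0,0,0,0],
    [0,0,0,0,0,0,0],
    [0,0,0,0,0,0,0],
  ],
)

```text
t: 10.15
position: [0.5227, 0.2056, 0.1017]
tool_rot: [0.987, -0.092, 0.129, 0.013]
ft_force: [-0.5, -0.0, 0.1]
grip_width: 0.0202
```

```bash
python3 - <<'E'
from h import *
s,M=st()
look(["wrist","scene"],["slot","hinge","tooth","pedal"],"g")
E
```

```text
t 10.15 tcp [0.5227 0.2056 0.1017] pinch [0.5179 0.2065 0.1198] 
 y [-0.1854 -0.9827  0.0011] z [ 0.2524 -0.0487 -0.9664] F [-0.4513 -0.0087  0.0975] w 0.0202 q [ 0.2486  0.2751  1.8636 -0.1572  0.7729  2.1058]
wrist slot []
wrist hinge [([0.635, 0.1837, 0.0621], 0.77), ([0.5287, 0.2067, 0.0654], 0.57)]
wrist tooth []
wrist pedal [([0.5308, 0.2068, 0.0669], 0.83)]
scene slot [([0.5886, 0.194, 0.0335], 0.47)]
scene hinge [([0.6371, 0.1865, 0.0691], 0.83)]
scene tooth [([0.5974, 0.191, 0.0191], 0.5), ([0.6012, -0.0479, 0.0074], 0.25)]
scene pedal [([0.5302, 0.204, 0.0627], 0.66), ([0.5878, 0.1956, 0.0318], 0.28)]
```

View pics/g_wrist.png

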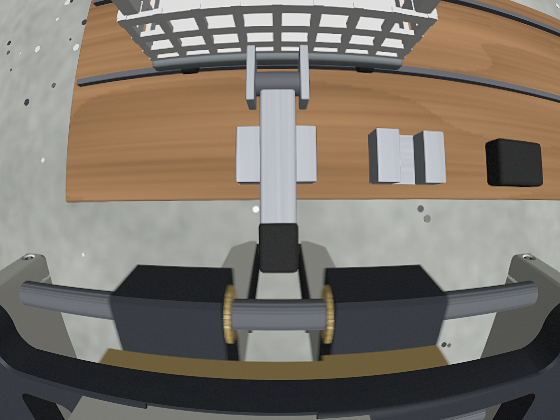

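play_rows(
  motion=[
    [3,-0.5,0,0,0,0,0],
    [3,-0.5,0,0,0,0,0],
    [3,-0.5,-9,0,0,0,0],
    [0,0,-9,0,0,0,0],
    [0,0,-9,0,0,0,0],
    [0,0,-3,0,0,0,0],
    [0,0,0,0,0,0,0],
    [0,0,0,0,0,0,0],
  ],
)

```text
t: 11.32
position: [0.5316, 0.2042, 0.0722]
tool_rot: [0.987, -0.092, 0.129, 0.013]
ft_force: [-2.8, -1.4, 3.3]
grip_width: 0.0009
```

play_rows(
  motion=[
    [0,0,-0.8,0,0,0,0],
    [0,0,-0.8,0,0,0,0],
    [0,0,0,0,0,0,0],
    [0,0,0,0,0,0,0],
  ],
)

```text
t: 11.65
position: [0.5318, 0.2043, 0.0716]
tool_rot: [0.987, -0.092, 0.13, 0.012]
ft_force: [-4.7, -1.2, 11.1]
grip_width: 0.0004
```

With 11 N on it, the pad top stops at 0.0716 m; fully down should read 0.0715. I'll retract.

play_rows(
  motion=[
    [0,0,10,0,0,0,0],
    [-5,1,30,0,0,0,0],
    [-10,2,30,0,0,0,0],
    [-10,2,30,0,0,0,0],
    [-10,2,30,0,0,0,0],
    [0,0,0,0,0,0,0],
    [0,0,0,0,0,0,0],
  ],
)

```text
t: 12.23
position: [0.4978, 0.2119, 0.2032]
tool_rot: [0.987, -0.092, 0.132, 0.011]
ft_force: [0.2, 0.3, 0.6]
grip_width: 0.0003
```

```bash
python3 - <<'E'
from h import *
s,M=st()
look(["wrist","scene"],["slot","hinge","tooth","pedal","clothespin","strainer","flowerpot","dustpan"],"k")
E
```

```text
t 12.23 tcp [0.4978 0.2119 0.2032] pinch [0.493  0.2128 0.2214] 
 y [-0.1845 -0.9828 -0.0017] z [ 0.2582 -0.0468 -0.965 ] F [0.1617 0.2808 0.555 ] w 0.0003 q [ 0.2756  0.1251  1.775  -0.1369  1.0062  2.0918]
wrist slot [([0.59, 0.194, 0.0303], 0.77)]
wrist hinge [([0.6329, 0.1844, 0.0624], 0.63)]
wrist tooth [([0.5677, 0.0828, 0.0305], 0.62)]
wrist pedal [([0.5306, 0.2056, 0.0682], 0.98)]
wrist clothespin []
wrist strainer [([0.4256, 0.5141, 0.0027], 0.51)]
wrist flowerpot [([0.4228, 0.5105, 0.0031], 0.59)]
wrist dustpan []
scene slot [([0.5884, 0.1951, 0.0322], 0.55), ([0.5447, -0.6046, -0.0005], 0.41)]
scene hinge [([0.634, 0.1869, 0.0649], 0.83)]
scene tooth [([0.5928, 0.1917, 0.0184], 0.67)]
scene pedal [([0.5299, 0.2026, 0.0608], 0.85)]
scene clothespin [([0.3502, 0.1283, -0.0031], 0.6)]
scene strainer [([0.3077, -0.3145, 0.0004], 0.6)]
scene flowerpot []
scene dustpan [([0.5412, -0.6073, 0.0008], 0.83)]
```

View pics/k_wrist.png

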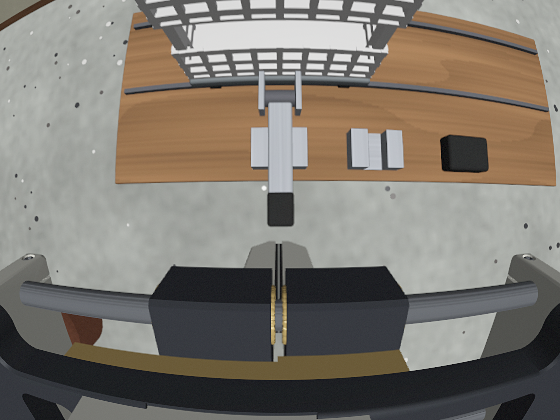

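View pics/k_scene.png

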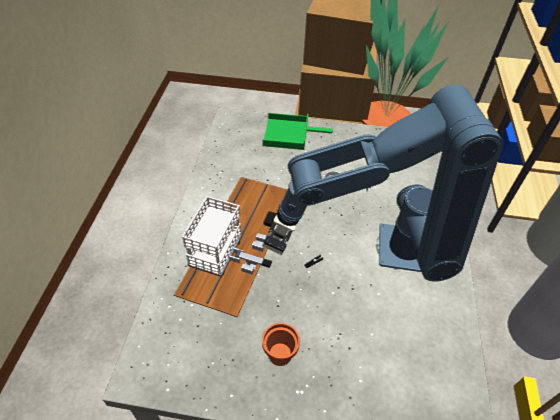

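The pictures show the lever level and central in the target catch: wrist lever column 280, catch 251–307. The start catch (375,148) is empty, nothing touches the robot, and the other objects look unmoved. Handing in.

```bash
python3 -c "
from rig import ticket
print(ticket.hand_in())"
```

```text
the job is handed in; nothing more can be done
None
```

The basket is parked at the slotted catch with its brake lever fully down, and the job was handed in at about 12.5 s of the 51 s allowed. I pinched the lever and raised it to about 0.55 rad, then rolled the basket about 112 mm in +y to the catch. There I lowered the lever, let go, and pressed the pad once more with closed fingertips.

**Final checks**
- **Lever down:** under 11 N the pad top stopped at 0.0716 m, against 0.0715 m expected for fully down. The scene camera's network put the tooth's lower end 18 mm above the ledge, which means it is in the slot.
- **Position:** the wrist picture shows the lever central in the target catch, within about 1–2 mm.
- **Robot clear:** the arm is well back and the wrist force reads about zero.
- **Other objects:** the dustpan, strainer and clothespin came back at their first positions within measuring error. The wrist camera placed the flowerpot where it was at the start.

**Disagreements**
- The last wrist picture's network put the tooth at the empty start catch, which contradicts the picture itself, so I took it as a false hit.
- The last scene picture's network missed the flowerpot, though it is plainly visible and unmoved in that picture.

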